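# Open the guest-proof cover of a buffet warming plate by its hidden catch and switch it on

### The arm

A 6-joint arm with a two-finger parallel gripper is mounted at the origin on the work surface. World frame = base frame: x ahead of the robot, y to its left, z up, the work surface at z = 0. Lengths are in m, angles in rad, forces in N, time in s.
With the tool pointing down it reaches from about 0.3 to 0.85 m from the base axis. Payload 4.2 kg.
Tool frame: the origin (TCP) lies at the very end of the fingers, on their centre line; the grasp point (between the pads) lies 19 mm behind it (ctrl.tcp_to_grasp is the distance from the TCP to the grasp point, in m); z points along the fingers, x is the direction in which the jaws open and shut, and the axes are right-handed (so a half turn about z gives the same grasp; the last joint's range is limited). The gripper opens to 91 mm and grips with 3 to 60 N. Pads are 32 mm wide; open, the fingers measure 118 mm over their backs; the gripper's body (76 mm by 178 mm) begins 60 mm behind the grasp point.
Start: joints at [1.096, 0.32, 1.565, -0, 1.257, -0.02], TCP at [0.253, 0.517, 0.214] pointing down, gripper open.
Joint ranges: [-3.11, 3.11], [-0.84, 2.01], [0.21, 2.61], [-1.34, 4.49], [0.05, 2.63], [-2.56, 2.56]. Speed limits (rad/s): [2.57, 2.57, 3.14, 3.14, 3.14, 3.14].

### API

Orientations are given as a unit quaternion [x, y, z, w].
In Python, from rig import ctrl gives the robot as it stands. The module is installed in compiled form; this text tells all that it offers. Calls block until the motion is done:
- ctrl.move_to(position, orientation): joint-space move of the TCP to a pose.
- ctrl.servo_line(position, ori=None, speed=0.15, stop_force=None): straight line of the TCP; ori=None keeps the orientation; speed is the mean speed in m/s. With stop_force (N) it stops when the force on the tool has changed by that much, and returns True; else False.
- ctrl.goto_joints(angles): joint-space move.
- ctrl.gripper_to(opening, effort=None): finger opening in m; effort is the grip in N (None keeps the last); returns when the fingers have stopped.
- ctrl.dwell(seconds).
- ctrl.ik(position, orientation): joint angles nearest the present ones, or None.
- ctrl.capture(name): name is "scene" or "top" or "wrist"; returns (picture, depth): 384x512x3 uint8, red, green, blue; 384x512 float32, m along the optical axis (not along the pixel's ray), 0 where there is no reading.
- ctrl.calibration(name): a dict with "camera_matrix" (3x3 intrinsics, pixels), "R" (3x3) and "t" (3): a world point X has camera coordinates R X + t; the wrist camera has in their place "T_tool_cam" (4x4, takes a point from camera to tool coordinates, whose origin is the TCP and whose axes are the tool frame's). Camera axes: x right, y down, z forward; pixel columns grow to the right and rows downward; lengths in m; the calibration is good to about 2 mm. A picture is of the moment at which its call begins: read the wrist's pose just before it. calibration takes no time and is no camera call.
A pose or a line that the arm cannot do raises ctrl.MotionError and nothing moves.
- ctrl.close_job(): hands the job in, once; it reports no verdict.
Readings, each from a call of its own:
- ctrl.current_clock(): time.
- ctrl.current_q(): joint angles.
- ctrl.current_joint_vel(): joint speeds.
- ctrl.current_effort(): joint torques, N m.
- ctrl.current_eef_pos(): TCP position.
- ctrl.current_tcp_rot(): TCP orientation.
- ctrl.current_wrist_force(): force on the tool from outside, world axes, zero at the start.
- ctrl.current_ft_torque(): the same for the moment, N m.
- ctrl.current_finger_gap(): finger opening in m.
Only numpy, scipy, OpenCV 4.12 (cv2) and the standard library are available. Lean on these libraries where they do the work, as an engineer would, in place of code of your own. Each camera call takes 0.05 s, during which the arm holds its last target.

### The job

Switch on the buffet warming plate. Its controls lie under a sprung steel cover, let go by a hidden catch: feel lightly along the steel strip in front of the cover for the flush push pad and press it in so that the cover springs up by itself (do not force the cover), then press the raised half of the rocker switch under it fully down. Only touch and press: leave the cover standing open, and the jars, crockery and cutlery where they are.

Things in the scene. Friction and masses are not known exactly. Their poses are not given: they have to be found in the camera images.
- warmer: built-in steel warming plate, fixed to the counter, 440 deep x 520 wide x 60 high. Origin on the counter below the middle of its catch strip; its x points away from the staff side, over strip, cover and black glass plate in turn; y runs along the strip, z up. Strip and cover fill a bay (y -115 to 115, top at z 57), which lies 3 mm lower than the side decks
- strip_mid (a point): middle of the strip's top face, 57 mm above the counter; axes as the warmer's. The strip (x -31 to 31, y -115 to 115) is rigid steel but for one push pad of the same steel, 50 (y) x 38 (x), in a 53 x 41 opening, its top 2 mm lower than the strip's. It is centred at x 0; its y differs each time, anywhere from -70 to 70 mm. Only its thin outline shows
- catch (a joint): travel of the hidden push pad: 0 out, 0.006 m fully in (straight down). It takes about 2 N to start and 5 N fully in, frees the cover at 0.004, and springs back when let go. It stays at 0 while a finger presses on the rigid strip
- cover (a joint): angle of the sprung steel cover: 0 shut and latched, 1.75 rad open, leaning just past upright. It is 225 wide (y) x 111 x 4, hinged on its far edge (warmer x 146, z 56), so its edge next to the strip rises. Freed, it swings up by itself in about 1 s and stays
- switch_press (a point): where to press the black rocker under the cover (reachable once that is open): on top of its raised half, the one nearer the strip, 50 mm above the counter. Rocker 38 long (x) x 28 wide, pivot 14 mm beyond this point along x, frame 50 x 38 x 7. The well it stands in: x 34 to 147, y -115 to 115, floor z 35. A dial, 38 across, 12 high, stands on the well's other side (left or right: varies)
- switch (a joint): rocker angle: 0 off (half nearer the strip slopes up, its outer edge 6 mm high), 0.35 rad on (that half fully down and level, 45 mm above the counter, the other half raised). It takes 2 to 4 N and stays where it is left
- jar_red: closed jar of red jam, 70 across, 78 high, on the warmer's left deck; origin under its middle. Leave it
- spoon: steel spoon, 150 long, lying on the warmer's right deck; origin under its middle. Leave it
- dish: white serving dish, 140 across, 45 high, on the glass plate; origin under its middle. Leave it
- jar_amber: closed jar of amber jam, 70 across, 78 high, on the counter to the left; origin under its middle. Leave it
- bowls: stack of small bowls, 104 across, 98 high, on the counter to the right; origin under its middle. Leave it
- mug: white mug, 76 across, 90 high, on the counter to the right; origin under its middle. Leave it
- shaker: glass shaker with steel top, 48 across, 86 high, on the counter to the left; origin under its middle. Leave it

How it is judged:
On the way, in this order (a step that is already met when the one before it is completed fails the run):
1. the hidden catch pad is pressed in (value of joint catch above 0.003 m), for 0.02 s.
2. the cover has sprung up (value of joint cover above 1.4 rad), for 0.1 s.
At the end, for the whole second after the job is handed in: The cover stands open (over 1.4 rad), the rocker is on (over 0.28 rad), the catch pad is let go (under 2 mm), and the jars, crockery, spoon and shaker are within 25 mm of where they stood (value of joint cover above 1.4 rad and value of joint switch above 0.28 rad and value of joint catch below 0.002 m and distance of each of jar_red, spoon, dish, jar_amber, bowls, mug, shaker from where it was at the start of the episode below 0.025 m); the robot touches nothing.
It fails at once if a jar, the crockery, the spoon or the shaker was moved more than 25 mm or lifted (distance of any of jar_red, spoon, dish, jar_amber, bowls, mug, shaker from where it was at the start of the episode above 0.025 m).
It fails at once if the cover was forced: pushed with more than 10 N while off its seat (value of joint cover above 0.05 rad and contact force between any of the fingers, the arm and cover above 10 N).
It fails at once if the fingers struck or pressed something with more than 70 N instead of felt lightly (contact force between the fingers and anything else above 70 N).
It also fails if it takes over 54 s, if anything falls off the work surface, if the arm or the gripper's body presses on something with over 40 N, if the wrist force passes 120 N, or if a joint passes its speed limit or range.

## Working session

There is one attempt and no reset: what is moved stays moved. The work goes in short steps, each a Python script; the robot and the scene stay as the last script left them, time stands still between calls to the robot, and variables do not carry over. Pictures are saved under pics/ and viewed, and the job is handed in when it is done.

```bash
mkdir -p pics; ls; python3 - <<'E'
from rig import ctrl
import cv2,numpy as np
for n in ["scene","top"]:
    p,d=ctrl.capture(n); np.savez(f"{n}0.npz",p=p,d=d); cv2.imwrite(f"pics/{n}0.png",cv2.resize(p[:,:,::-1],(800,600),interpolation=cv2.INTER_CUBIC))
    print(n,ctrl.calibration(n))
print(ctrl.calibration("wrist"),ctrl.current_clock(),ctrl.current_tcp_rot())
E
```

```text
pics
scene {'camera_matrix': array([[441.63580625,   0.        , 246.41804731],
       [  0.        , 441.63580625, 195.32740144],
       [  0.        ,   0.        ,   1.        ]]), 'R': array([[ 0.14545161,  0.98930833,  0.01062352],
       [ 0.75211408, -0.10358954, -0.6508407 ],
       [-0.64278164,  0.10265593, -0.75913999]]), 't': array([-0.01486832, -0.33883843,  1.6157373 ])}
top {'camera_matrix': array([[419.55582664,   0.        , 251.2471638 ],
       [  0.        , 419.55582664, 191.83150515],
       [  0.        ,   0.        ,   1.        ]]), 'R': array([[ 0.01581375, -0.9998743 , -0.00114142],
       [-0.9819266 , -0.01531455, -0.18864149],
       [ 0.1886003 ,  0.00410392, -0.98204536]]), 't': array([-0.05593138,  0.52698888,  1.28216805])}
{'camera_matrix': array([[319.16877212,   0.        , 260.90113548],
       [  0.        , 319.16877212, 193.79234109],
       [  0.        ,   0.        ,   1.        ]]), 'T_tool_cam': array([[ 9.99999795e-01,  6.39871437e-04, -3.72206145e-06,
        -1.73659580e-03],
       [-6.13403449e-04,  9.60258817e-01,  2.79110424e-01,
        -7.83663502e-02],
       [ 1.82168931e-04, -2.79110365e-01,  9.60259013e-01,
        -1.70705298e-01],
       [ 0.00000000e+00,  0.00000000e+00,  0.00000000e+00,
         1.00000000e+00]])} 0.1 [ 8.48306514e-01  5.29504900e-01 -6.77726736e-04  3.99417031e-04]
```

View pics/scene0.png

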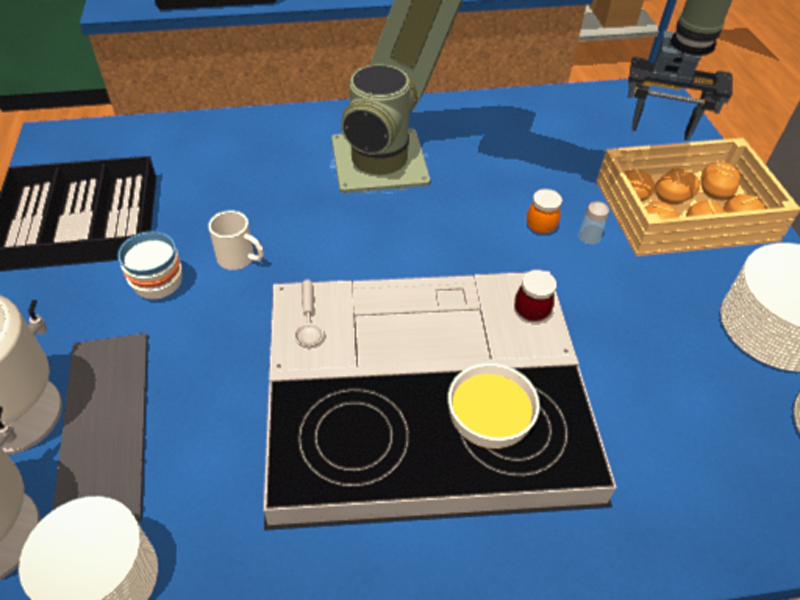

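View pics/top0.png

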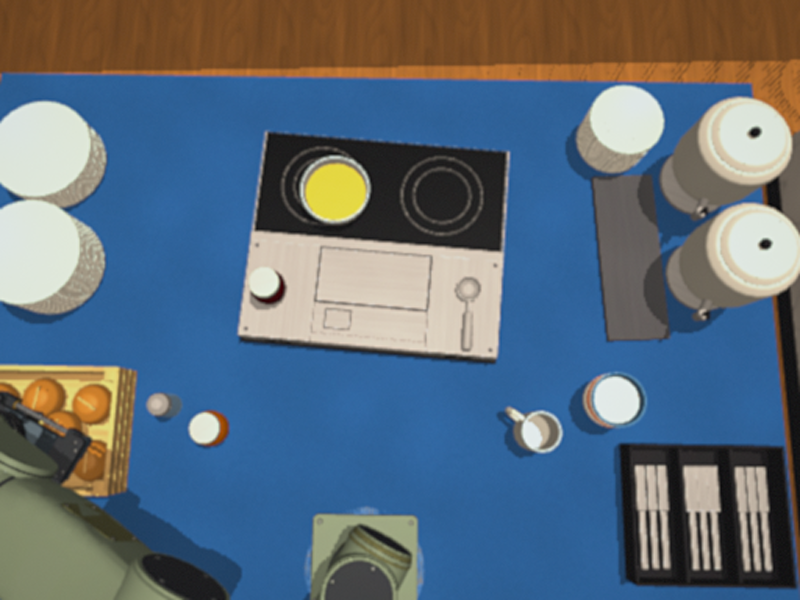

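The top view shows the bay, with the cover at about (373,278) and a small pad outline at about (337,319). The scene view shows the same pad at about (451,297). I'll zoom in and measure.

```bash
cat > h.py <<'E'
import numpy as np,cv2
def px2w(cal,u,v,z):
    K,R,t=cal["camera_matrix"],cal["R"],cal["t"]
    r=R.T@np.linalg.inv(K)@np.array([u,v,1.]); c=-R.T@t
    return c+r*(z-c[2])/r[2]
E
python3 - <<'E'
from rig import ctrl
from h import *
for n,(a,b,c,d) in {"top":(145,330,80,235),"scene":(165,375,165,250)}.items():
    p=np.load(n+"0.npz")["p"][c:d,a:b,::-1]; s=min(800/p.shape[1],600/p.shape[0]); print(n,s)
    cv2.imwrite(f"pics/{n}z.png",cv2.resize(p,None,fx=s,fy=s,interpolation=cv2.INTER_CUBIC)[:600,:800])
ct=ctrl.calibration("top");cs=ctrl.calibration("scene")
f=1.5625
for nm,u,v,z in [("nl",240,338,.06),("nr",498,357,.06),("fr",509,152,.06),("fl",268,132,.06),("c nl",315,300,.057),("c nr",428,311,.057),("c fr",432,256,.057),("c fl",320,246,.057),("pad",337,319,.055)]:
    print(nm,px2w(ct,u/f,v/f,z).round(4))
for nm,u,v,z in [("s pad",451,297,.055),("cnl",353,313,.057),("cnr",481,310,.057)]:
    print(nm,px2w(cs,u/f,v/f,z).round(4))
E
```

```text
top 3.870967741935484
scene 3.8095238095238093
nl [0.4434 0.2555 0.06  ]
nr [ 0.4135 -0.2586  0.06  ]
fr [ 0.8468 -0.288   0.06  ]
fl [0.8841 0.2223 0.06  ]
c nl [0.5235 0.1091 0.057 ]
c nr [ 0.5045 -0.1194  0.057 ]
c fr [ 0.6189 -0.127   0.057 ]
c fl [0.6365 0.1032 0.057 ]
pad [0.4856 0.0636 0.055 ]
s pad [0.4871 0.0653 0.055 ]
cnl [ 0.5023 -0.1175  0.057 ]
cnr [0.5268 0.112  0.057 ]
```

View pics/topz.png

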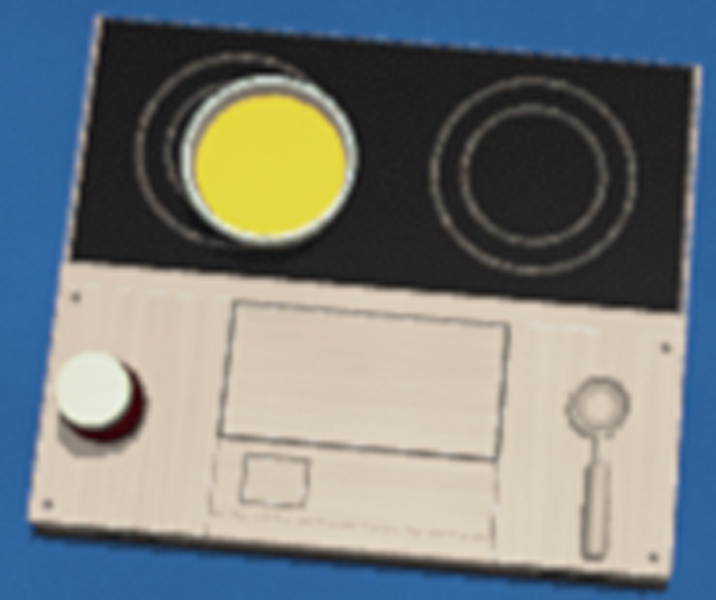

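View pics/scenez.png

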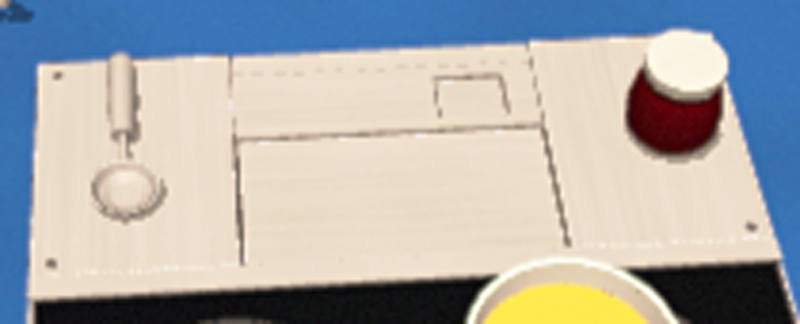

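```bash
python3 - <<'E'
from rig import ctrl
from h import *
ct=ctrl.calibration("top");cs=ctrl.calibration("scene")
f=1.5625
W=np.array([0.4807,-0.0022]);a=-.07
X=np.array([np.cos(a),np.sin(a)]);Y=np.array([-X[1],X[0]])
def loc(p): return [(p[:2]-W)@X,(p[:2]-W)@Y]
def tz(u,v,z): return px2w(ct,u/3.871+145,v/3.871+80,z)
def sz(u,v,z): return px2w(cs,u/3.8095+165,v/3.8095+165,z)
for n,p in {"jar top":tz(94,390,.138),"jar s":sz(688,62,.138),"spoon end":tz(593,556,.062),"spoon bowl":tz(599,407,.062),
 "pad tl":tz(246,455,.057),"pad tr":tz(310,460,.057),"pad br":tz(304,508,.057),"pad bl":tz(241,502,.057),
 "s pad tl":sz(435,78,.057),"s pad tr":sz(502,75,.057),"s pad br":sz(509,113,.057),"s pad bl":sz(441,117,.057),
 "cov1":tz(219,437,.057),"cov2":tz(496,459,.057),"cov3":tz(509,324,.057),"cov4":tz(234,300,.057),
 "stripnl":tz(207,532,.057),"stripnr":tz(492,548,.057),"NL":tz(31,520,.06),"NR":tz(668,576,.06)}.items():
    print(n,p.round(4),np.round(loc(p),4))
E
```

```text
jar top [0.5407 0.1966 0.138 ] [0.046  0.2025]
jar s [0.5477 0.2008 0.138 ] [0.0526 0.2072]
spoon end [ 0.4274 -0.1948  0.062 ] [-0.0397 -0.1959]
spoon bowl [ 0.5494 -0.2004  0.062 ] [ 0.0824 -0.1929]
pad tl [0.5061 0.0866 0.057 ] [0.0191 0.0903]
pad tr [0.5028 0.0343 0.057 ] [0.0194 0.038 ]
pad br [0.4633 0.0381 0.057 ] [-0.0202  0.039 ]
pad bl [0.4674 0.0892 0.057 ] [-0.0197  0.0903]
s pad tl [0.4677 0.0414 0.057 ] [-0.016   0.0426]
s pad tr [0.4716 0.0925 0.057 ] [-0.0157  0.0938]
s pad br [0.5096 0.0893 0.057 ] [0.0225 0.0933]
s pad bl [0.5066 0.0383 0.057 ] [0.023  0.0422]
cov1 [0.5206 0.1091 0.057 ] [0.032  0.1138]
cov2 [ 0.5059 -0.1169  0.057 ] [ 0.0332 -0.1127]
cov3 [ 0.6194 -0.127   0.057 ] [ 0.1471 -0.1148]
cov4 [0.6364 0.1011 0.057 ] [0.1481 0.1139]
stripnl [0.4425 0.1158 0.057 ] [-0.0463  0.115 ]
stripnr [ 0.4332 -0.1141  0.057 ] [-0.0396 -0.115 ]
NL [0.4496 0.2577 0.06  ] [-0.0492  0.2571]
NR [ 0.4125 -0.255   0.06  ] [-0.0504 -0.2569]
```

```bash
cat >> h.py <<'E'
from scipy.spatial.transform import Rotation as Rn
W=np.array([0.4807,-0.0022]);a=-.07
def setW(w,ang):
    global W,a; W=np.array(w);a=ang
def w2b(x,y,z):
    c,s=np.cos(a),np.sin(a); return np.array([W[0]+c*x-s*y,W[1]+s*x+c*y,z])
def b2w(p):
    c,s=np.cos(a),np.sin(a); d=np.array(p[:2])-W; return np.array([c*d[0]+s*d[1],-s*d[0]+c*d[1]])
def ori():
    c,s=np.cos(a),np.sin(a); M=np.array([[-s,c,0],[c,s,0],[0,0,-1]]).T
    return Rn.from_matrix(M).as_quat()
def wcal(ctrl,pos,q):
    c=ctrl.calibration("wrist"); T=c["T_tool_cam"]; B=np.eye(4);B[:3,:3]=Rn.from_quat(q).as_matrix();B[:3,3]=pos
    I=np.linalg.inv(B@T); return dict(camera_matrix=c["camera_matrix"],R=I[:3,:3],t=I[:3,3])
E
python3 - <<'E'
from rig import ctrl
from h import *
ctrl.gripper_to(0.0,effort=20)
ctrl.move_to(w2b(-.03,.05,.20),ori())
ctrl.dwell(.2)
pos,q=ctrl.current_eef_pos(),ctrl.current_tcp_rot()
p,d=ctrl.capture("wrist"); np.savez("w1.npz",p=p,d=d,pos=pos,q=q)
cv2.imwrite("pics/w1.png",cv2.resize(p[:,:,::-1],(800,600),interpolation=cv2.INTER_CUBIC))
print(pos,q,ctrl.current_finger_gap(),ctrl.current_clock(),ctrl.current_wrist_force(),ctrl.current_q())
E
```

```text
[0.4543361  0.05035357 0.19998028] [ 7.31062472e-01  6.82310530e-01  3.05002931e-05 -3.96518976e-05] 0.00044077000434565816 3.5583 [ 0.63516164 -0.68290996 -0.27936064] [ 8.50115891e-02  1.44228541e-01  1.83924033e+00  5.65979965e-05
  1.15816373e+00 -1.41674562e+00]
```

View pics/w1.png

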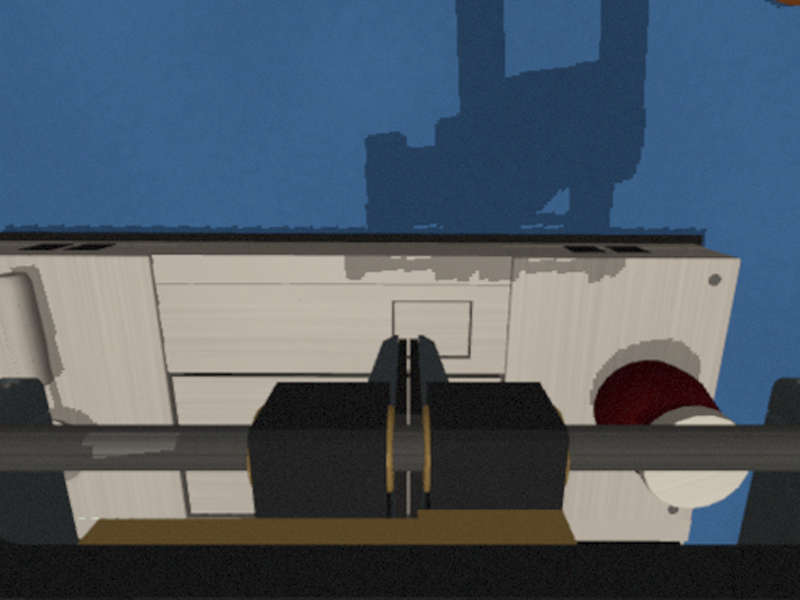

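The wrist view shows the pad outline crisply, with corners near (393,300), (471,300), (471,357) and (393,357). The cover's near edge runs from (170,374) to (505,374).

```bash
python3 - <<'E'
from rig import ctrl
from h import *
z=np.load("w1.npz");c=wcal(ctrl,z["pos"],z["q"]);f=1.5625
for n,u,v,h in [("pad",393,300,.057),("pad",471,301,.057),("pad",471,357,.057),("pad",393,357,.057),("cov l",170,374,.057),("cov r",505,374,.057),("stripn l",159,284,.057),("stripn r",511,284,.057),("bay",152,256,.06),("bay",512,258,.06),("deckR",738,259,.06)]:
    p=px2w(c,u/f,v/f,h);print(n,p.round(4),b2w(p).round(4))
E
```

```text
pad [0.4637 0.0382 0.057 ] [-0.0198  0.0392]
pad [0.4679 0.0891 0.057 ] [-0.0192  0.0902]
pad [0.5073 0.0878 0.057 ] [0.0202 0.0917]
pad [0.5037 0.0352 0.057 ] [0.0203 0.0389]
cov l [ 0.5057 -0.1178  0.057 ] [ 0.033  -0.1136]
cov r [0.5214 0.1106 0.057 ] [0.0327 0.1154]
stripn l [ 0.4426 -0.1122  0.057 ] [-0.0303 -0.1124]
stripn r [0.4582 0.1154 0.057 ] [-0.0307  0.1157]
bay [ 0.4237 -0.1112  0.06  ] [-0.0493 -0.1128]
bay [0.4405 0.1156 0.06  ] [-0.0484  0.1147]
deckR [0.4509 0.2582 0.06  ] [-0.048   0.2577]
```

```bash
python3 - <<'E'
from rig import ctrl
from h import *
ctrl.servo_line(w2b(-.002,.063,.09),ori(),speed=.15)
r=ctrl.servo_line(w2b(-.002,.063,.045),ori(),speed=.02,stop_force=1.2)
print(r,ctrl.current_eef_pos(),ctrl.current_wrist_force(),ctrl.current_clock())
r=ctrl.servo_line(w2b(-.002,.063,.047),ori(),speed=.02,stop_force=12)
print(r,ctrl.current_eef_pos(),ctrl.current_wrist_force(),ctrl.current_clock())
ctrl.dwell(.15)
print(ctrl.current_eef_pos(),ctrl.current_wrist_force())
ctrl.servo_line(w2b(-.006,.063,.12),ori(),speed=.15)
ctrl.dwell(.8)
print(ctrl.current_wrist_force(),ctrl.current_clock())
p,d=ctrl.capture("scene"); np.savez("s2.npz",p=p,d=d)
cv2.imwrite("pics/s2.png",cv2.resize(p[:,:,::-1],(800,600),interpolation=cv2.INTER_CUBIC))
E
```

```text
True [0.48310694 0.06075676 0.05433194] [0.75755496 0.27726312 0.98801652] 6.05
True [0.48313555 0.06076757 0.04925785] [-2.42050424 -0.37783851  7.76426675] 6.3917
[0.48312753 0.06078843 0.0492505 ] [-0.7417053   0.23468978  6.86997203]
[ 0.60252251 -0.17014467 -0.82471558] 7.9667
```

View pics/s2.png

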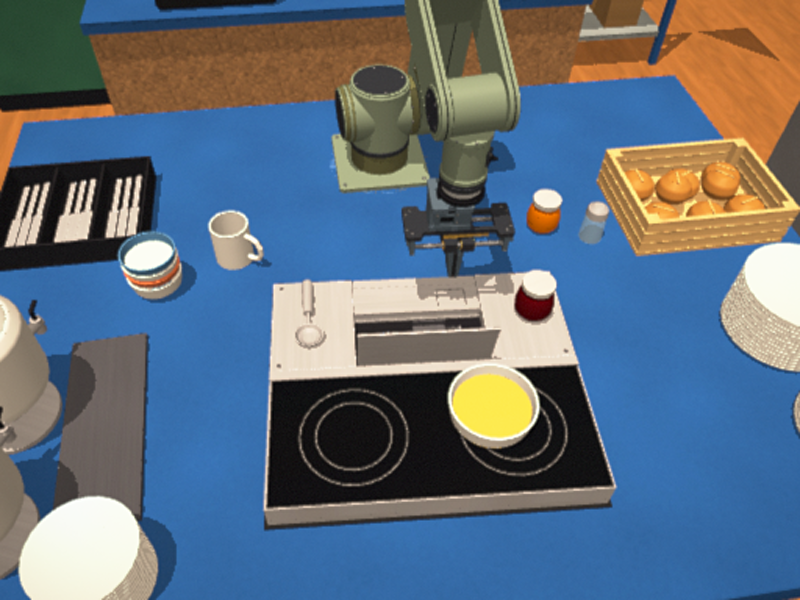

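The cover stands open and the pad travelled about 6 mm. Next I'll look into the well with the wrist camera from above.

```bash
python3 - <<'E'
from rig import ctrl
from h import *
ctrl.servo_line(w2b(-.006,.04,.24),ori(),speed=.2)
ctrl.servo_line(w2b(.06,.0,.24),ori(),speed=.2)
ctrl.dwell(.2)
pos,q=ctrl.current_eef_pos(),ctrl.current_tcp_rot()
p,d=ctrl.capture("wrist"); np.savez("w2.npz",p=p,d=d,pos=pos,q=q)
cv2.imwrite("pics/w2.png",cv2.resize(p[:,:,::-1],(800,600),interpolation=cv2.INTER_CUBIC))
p,d=ctrl.capture("top"); np.savez("t2.npz",p=p,d=d)
cv2.imwrite("pics/t2.png",cv2.resize(p[80:235,145:330,::-1],None,fx=3.871,fy=3.871,interpolation=cv2.INTER_CUBIC))
print(pos,ctrl.current_clock())
E
```

```text
[ 0.53956844 -0.00568302  0.24003841] 9.6083
```

View pics/w2.png

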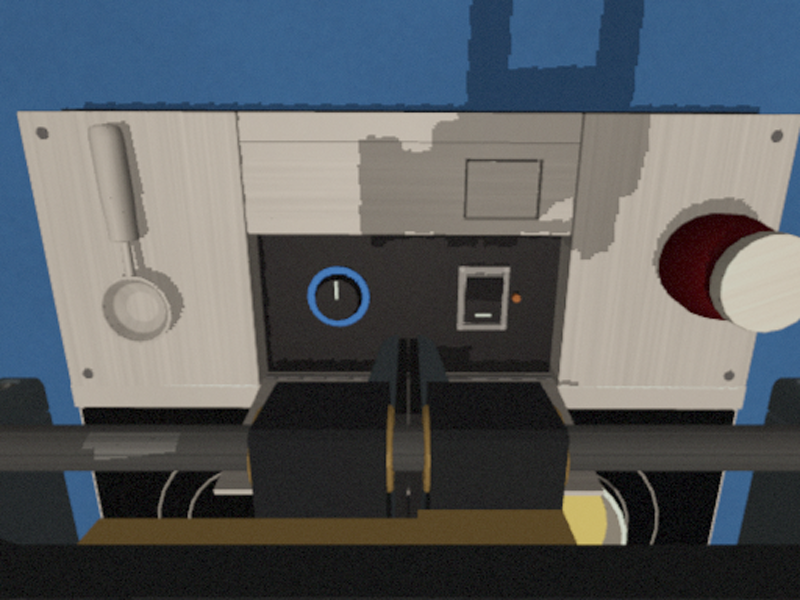

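View pics/t2.png

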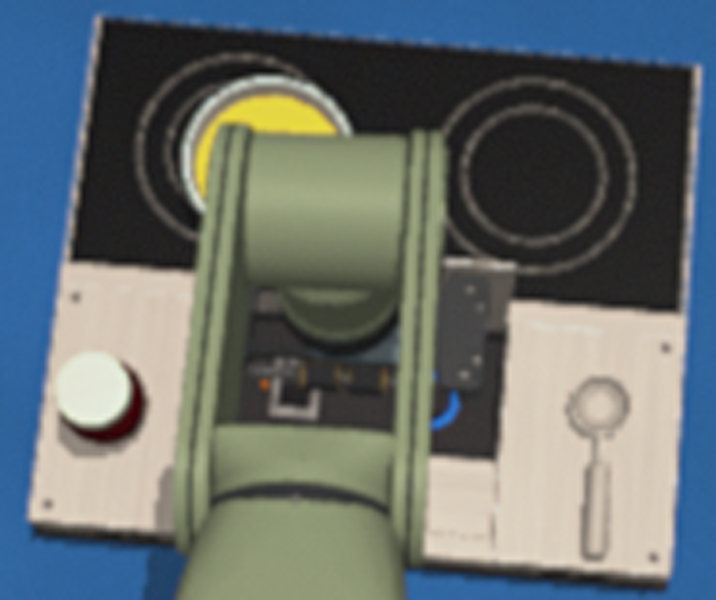

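The wrist view shows the rocker frame at (457–508, 267–330) and the dial at (338,296), on the right side.

```bash
python3 - <<'E'
from rig import ctrl
from h import *
z=np.load("w2.npz");c=wcal(ctrl,z["pos"],z["q"]);f=1.5625
for n,u,v,h in [("fr",458,267,.042),("fr",509,267,.042),("fr",508,330,.042),("fr",456.5,330,.042),("rock near",484,276,.051),("padc",503.5,189,.057),("cov well near l",248,235,.057),("well r",570,235,.057),("cover base",260,376,.056),("dial",338,296,.047)]:
    p=px2w(c,u/f,v/f,h);print(n,p.round(4),b2w(p).round(4))
E
```

```text
fr [0.5419 0.0304 0.042 ] [0.0588 0.0368]
fr [0.5445 0.0688 0.042 ] [0.0587 0.0753]
fr [0.5948 0.0674 0.042 ] [0.109  0.0774]
fr [0.5921 0.0272 0.042 ] [0.109  0.0371]
rock near [0.548  0.0485 0.051 ] [0.0636 0.0553]
padc [0.4856 0.0628 0.057 ] [0.0004 0.0651]
cov well near l [ 0.5052 -0.1189  0.057 ] [ 0.0326 -0.1147]
well r [0.5209 0.1094 0.057 ] [0.0322 0.1142]
cover base [ 0.6143 -0.1271  0.056 ] [ 0.142  -0.1153]
dial [ 0.5569 -0.0615  0.047 ] [ 0.0802 -0.0538]
```

```bash
python3 - <<'E'
from rig import ctrl
from h import *
x,y=.064,.0565
ctrl.servo_line(w2b(x,y,.24),ori(),speed=.15)
ctrl.servo_line(w2b(x,y,.07),ori(),speed=.12)
r=ctrl.servo_line(w2b(x,y,.044),ori(),speed=.02,stop_force=1.2)
print(r,ctrl.current_eef_pos(),ctrl.current_wrist_force(),ctrl.current_clock())
r=ctrl.servo_line(w2b(x,y,.0435),ori(),speed=.02,stop_force=15)
print(r,ctrl.current_eef_pos(),ctrl.current_wrist_force(),ctrl.current_clock())
ctrl.dwell(.2)
print(ctrl.current_eef_pos(),ctrl.current_wrist_force())
ctrl.servo_line(w2b(x-.004,y,.24),ori(),speed=.15)
ctrl.servo_line(w2b(.06,.0,.24),ori(),speed=.2)
ctrl.dwell(.2)
pos,q=ctrl.current_eef_pos(),ctrl.current_tcp_rot()
p,d=ctrl.capture("wrist"); np.savez("w3.npz",p=p,d=d,pos=pos,q=q)
cv2.imwrite("pics/w3.png",cv2.resize(p[:,:,::-1],(800,600),interpolation=cv2.INTER_CUBIC))
o=np.load("w2.npz")
for D in (o["d"],d): print(np.round(D[170:213:4,307:313].mean(1),4))
print(ctrl.current_wrist_force(),ctrl.current_clock())
E
```

```text
True [0.54781043 0.04968973 0.05028209] [0.04093038 0.99384219 0.58144216] 12.6083
True [0.54774485 0.04971196 0.04523775] [-1.14738758  0.29281956  6.70325769] 12.9583
[0.54774993 0.04969723 0.04526851] [-1.63715843 -0.13352265  5.14172984]
[0.377  0.3795 0.3711 0.3723 0.3757 0.2521 0.3804 0.3825 0.3842 0.3859
 0.3908]
[0.3758 0.3794 0.3761 0.3764 0.3784 0.38   0.3795 0.3791 0.3786 0.3899
 0.3966]
[-0.21775046 -0.03444832  0.57269515] 15.2917
```

View pics/w3.png

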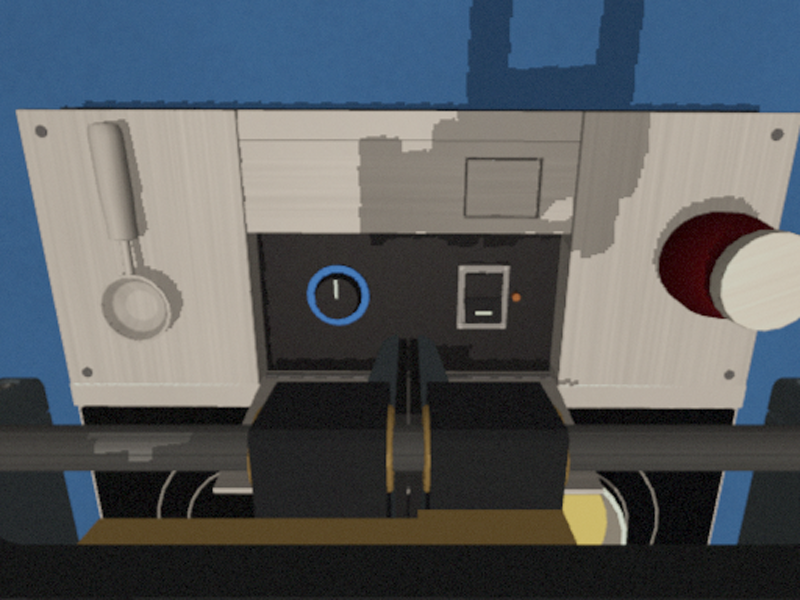

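The rocker has visibly flipped. I'll check the slope of its two halves from the depth before handing in.

```bash
python3 - <<'E'
from rig import ctrl
from h import *
for n in ("w2","w3"):
    z=np.load(n+".npz");c=wcal(ctrl,z["pos"],z["q"]);d=z["d"];K=c["camera_matrix"]
    v,u=np.mgrid[165:216,290:330];dd=d[165:216,290:330].astype(float)
    P=np.stack([(u-K[0,2])/K[0,0]*dd,(v-K[1,2])/K[1,1]*dd,dd],-1)
    P=((P-c["t"])@c["R"]).reshape(-1,3)
    L=np.array([[*b2w(p),p[2]] for p in P])
    m=abs(L[:,1]-.0565)<.010;L=L[m]
    for lo,hi in((.068,.081),(.087,.100)):
        k=(L[:,0]>lo)&(L[:,0]<hi)&(L[:,2]<.07);A=L[k];f=np.polyfit(A[:,0]-(lo+hi)/2,A[:,2],1)
        print(n,lo,k.sum(),"slope",f[0].round(3),"z",f[1].round(4))
E
```

```text
w2 0.068 160 slope -0.341 z 0.048
w2 0.087 172 slope -0.003 z 0.0449
w3 0.068 180 slope 0.016 z 0.0448
w3 0.087 188 slope 0.37 z 0.0489
```

The near half is now level at 44.8 mm and the far half slopes up 0.37, so the rocker is fully on. One last scene look, then I hand in.

```bash
python3 - <<'E'
from rig import ctrl
from h import *
ctrl.servo_line(w2b(-.006,.02,.26),ori(),speed=.2)
p,d=ctrl.capture("scene")
cv2.imwrite("pics/s3.png",cv2.resize(p[:,:,::-1],(800,600),interpolation=cv2.INTER_CUBIC))
print(ctrl.current_clock(),ctrl.current_wrist_force())
E
```

```text
15.85 [ 0.31068557  0.10372878 -0.17409764]
```

View pics/s3.png

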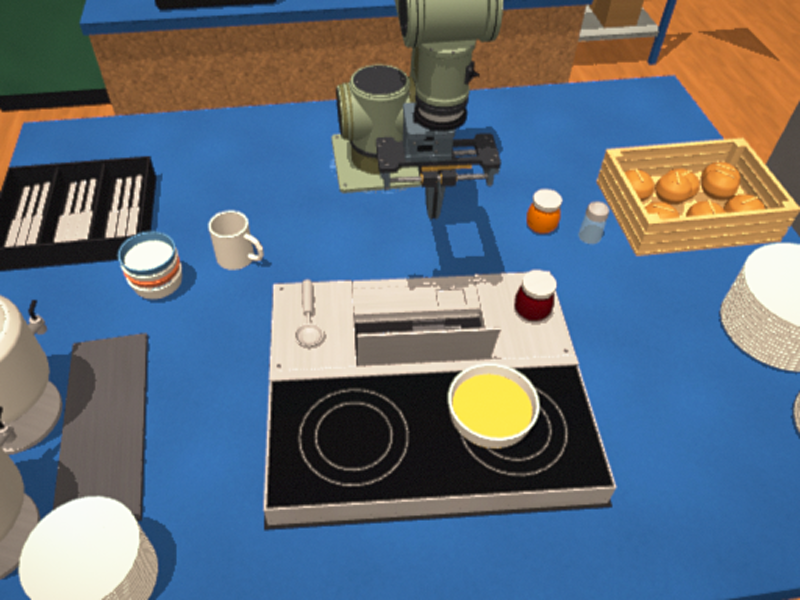

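The cover at (428,345) is still standing open, every object is where it was, and the arm is clear of everything.

```bash
python3 -c "
from rig import ctrl
ctrl.close_job();print(ctrl.current_clock())"
```

```text
the job is handed in; nothing more can be done
the job is handed in; nothing more can be done
```

The warming plate is switched on and the job is handed in, with the robot's clock at about 16 s of the 54 s allowed.

- **Catch:** I found the push pad's outline at warmer y of about +65 mm in three camera views. I pressed it with the closed fingers to about 6 mm travel at about 8 N, and the cover sprang up by itself.
- **Switch:** I measured the rocker's frame as 50 x 39 mm and pressed its raised half down to 45 mm at 5 to 7 N.
- **Last checks:**
  - The depth picture shows the near half of the rocker level at 44.8 mm and the far half raised with slope 0.37, so the switch is fully on.
  - In the last pictures the cover stands open and the jars, crockery, spoon and shaker have not visibly moved. I compared these by eye and did not measure them.
  - The wrist force was about 0 N with the arm clear of everything.

No check failed. The scene camera placed the pad about 3 mm off the other two views, so I went by the wrist camera. The pad's return was not measured directly, but nothing has been touching it since I lifted off.

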